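# Stand the leaning mould insert up square against the angle plate and end stop

### The arm

A 7-joint arm with a two-finger parallel gripper is mounted at the origin on the work surface. World frame = base frame: x ahead of the robot, y to its left, z up, the work surface at z = 0. Lengths are in m, angles in rad, forces in N, time in s.
With the tool pointing down it reaches from about 0.425 to 0.925 m from the base axis. Payload 6.8 kg.
Tool frame: the origin (TCP) lies midway between the tips of the shut fingers; the grasp point (between the pads) lies 19 mm behind it; z points along the fingers, y is the direction in which the jaws open and shut (so a half turn about z gives the same grasp; the last joint's range is limited). The gripper opens to 85 mm and grips with 20 to 120 N. Pads are 22 mm wide; open, the fingers measure 114 mm over their backs; the gripper's body (76 mm by 85 mm) begins 54 mm behind the grasp point. The pads swing forward as they close: fully open they stand 13 mm farther back than shut.
Start: joints at [1.114, 0.477, 0.022, 1.555, -0.011, 1.109, -0.083], TCP at [0.231, -0.634, 0.231] pointing down, gripper open.
Joint ranges: [-2.96, 2.96], [-0.34, 2.1], [-1.41, 1.46], [0.24, 2.44], [-1.37, 4.51], [0.17, 1.92], [-2.96, 2.96]. Speed limits (rad/s): [2.39, 2.39, 3.14, 3.14, 3.14, 3.14, 3.14].

### API

Orientations are given as a unit quaternion [w, x, y, z].
In Python, from station import readout, eyes, ticket gives the robot as it stands. The module is installed in compiled form; this text tells all that it offers.
- The arm moves only by the shell command python3 -m crank 'ROWS' [FORCE]. ROWS is JSON, a list of rows, each an object of numbers: "jaw": the opening in per cent of the stroke, from 0 (shut) to 100 (fully open); "x", "y", "z": the shift along the tool's x, y, z in mm; "ax", "ay", "az": the turn, a rotation vector about the tool's x, y, z in degrees. In form: [{"jaw": .., "x": .., "y": .., "z": .., "ax": .., "ay": .., "az": ..}, ...]. A call has 1 to 12 rows; each row shifts and turns the commanded pose from where the row before left it, along the tool's axes as they then stand; what a row does not reach is not made up. A row lasts 1/8 s, in which the tool goes at most 62.5 mm and 10.7 degrees, less where a joint would pass 70% of its speed; a pose out of reach is approached as far as the arm can. A call with a gripper value outside its range is refused whole. The fingers move at their own pace and stop on an object; FORCE is the grip in N (left out, the last holds). Time passes only in rows, so rows that do not move let the fingers close. It gives the time, the measured TCP pose, the force and the opening at its end, in the units of the state.
- readout.get_obs(): the state, without advancing time (a new reading comes with each control period).
- eyes.read_camera(name): name is "side" or "top" or "wrist"; returns (picture, depth): 400x640x3 uint8, red, green, blue; 400x640 float32, m along the optical axis (not along the pixel's ray), 0 where there is no reading.
- eyes.calibration(name): a dict with "fx", "fy", "cx", "cy" (pixels), "R" (3x3) and "t" (3): a world point X has camera coordinates R X + t. Camera axes: x right, y down, z forward; pixel columns grow to the right and rows downward; lengths in m; the calibration is good to about 2 mm. A picture is of the moment at which its call begins: read the wrist's pose just before it. calibration takes no time and is no camera call; for the wrist camera it gives the pose at the moment of the call.
- ticket.hand_in(): hands the job in, once; it reports no verdict.
The state is a dict: "t": time; "q": joint angles; "joint_vel": joint speeds; "joint_torque": joint torques, N m; "eef_pos": TCP position; "tool_rot": TCP orientation; "contact_force": force on the tool from outside, world axes, zero at the start; "torque": the same for the moment, N m; "gripper_width": opening from 0.0 (shut) to 1.0 (fully open).
Only numpy, scipy, OpenCV 4.12 (cv2) and the standard library are available. Lean on these libraries where they do the work, as an engineer would, in place of code of your own. Each camera call takes 0.05 s, during which the arm holds its last target. There are 200 camera calls.

### The job

The aluminium mould insert has been left leaning back against the upright face of the angle plate on the marking-out table. Push its foot in so that it stands upright on its long edge with its back flat against the plate, and push it along the plate until its end touches the end stop, so that it is located for the height gauge; leave it standing there. Only push it from outside with the fingers: never take it between them, lift it or knock it over, and do not disturb the tin, the guide pillar or the drilled block.

Things in the scene. Friction and masses are not known exactly. Their poses are not given: they have to be found in the camera images.
- angle_plate: Grey angle plate, fixed. Upright wall 250 mm long, 80 high, 14 thick, two through slots 34 to 48 mm up; base and webs reach 80 mm back from the face. Origin on the working face, midway along it, at table level. x points into the face (away from the insert's side), y along the face towards the end stop, z up. The face looks roughly to the robot's left (turned up to 0.17 rad towards the robot or 0.53 rad away), the stop is at the far end.
- insert: Loose aluminium mould insert 110 mm long (its y), 70 high (z), 22 thick (x), 0.35 to 0.54 kg; two round cavities, 36 mm across, 9 deep, in its front (-x), 37 mm above its underside. Origin: centre of the underside it should stand on. It starts leaning back 28 degrees, top back edge on the plate's face, back edge of the underside on the table 33 mm from the face, y as the angle plate's.
- insert_center (a point): Centre of the insert, 35 mm above its underside. At the start the front edge of the underside is 10 mm off the table and 53 mm from the face. Pushed low towards the face the insert slides with a few newtons (up to 12); at about 17 degrees of lean it rocks forward onto its underside by itself, still clear of the face, and must then be slid home.
- insert_end_left (a point): On the back face of the insert, half-way up its height, at the end nearer the end stop (55 mm along its y from the middle).
- insert_end_right (a point): On the back face of the insert, half-way up its height, at the end farther from the end stop (-55 mm along its y).
- stop_face (a point): Working side of the end stop (looks to -y), 25 mm above the table, 11 mm out from the face; axes as the angle plate's. The stop is a bright steel block fixed on the face: 22 mm along it, standing out 32 mm (screw head 6 mm more), 1 to 56 mm above the table. The insert starts 20 to 90 mm short of it.
- tin: Bystander: orange tin of marking paste, 58 mm across, 62 mm high, standing. Origin at the centre of its underside. The three bystanders stand in front of the plate beyond the stop, or behind the plate, in varying places.
- guide_pillar: Bystander: steel mould guide pillar standing on its flange (38 mm across), shaft 25 mm across, 90 mm high. Origin at the centre of its underside.
- block: Bystander: dark steel block with drilled holes, 25 x 50 x 75 mm, standing on its small end. Origin at the centre of its underside.
There are look-alikes about, which are no part of the job. Leave any pink or red look-alike of the insert alone.

How it is judged:
By the outcome, as a careful person would: the job done as asked, in the order asked, and still so for the second after the job is handed in, with the robot touching nothing.
It also fails if it takes over 51 s, if anything falls off the work surface, if the arm or the gripper's body presses on something with over 40 N, if the wrist force passes 120 N, or if a joint passes its speed limit or range.

## Working session

There is one attempt and no reset: what is moved stays moved. The work goes in short steps, Python scripts to look and compute and a shell command to move; the robot and the scene stay as the last step left them, time stands still between calls to the robot, and variables do not carry over. Pictures are saved under pics/ and viewed, about 8 in all and at most 12, crops included, and the job is handed in when it is done.

```bash
mkdir -p pics; python3 - <<'E'
from station import readout, eyes
import cv2, numpy as np
print(readout.get_obs())
for n in ("top","side"):
    p,d=eyes.read_camera(n); c=eyes.calibration(n)
    cv2.imwrite(f"pics/{n}0.png",p[:,:,::-1]); np.savez(f"pics/{n}0.npz",p=p,d=d,**c)
    print(n,c)
E
```

```text
{'t': 0.0, 'q': array([ 1.11389386,  0.47779798,  0.02236832,  1.55647258, -0.01146141,
        1.10931201, -0.08308389]), 'joint_vel': array([ 0.00010654, -0.00126529,  0.00090238,  0.00074537, -0.00052606,
        0.00055356,  0.00076667]), 'joint_torque': array([ 1.47706771e-03, -5.96447289e+01,  1.60873018e+00, -2.81191063e+01,
        1.25535109e-02,  9.49322392e-03,  9.22406429e-06]), 'eef_pos': array([ 0.2304466 , -0.63379908,  0.2303188 ]), 'tool_rot': array([-8.95921401e-04,  9.84827642e-01,  1.73532848e-01, -2.52448282e-04]), 'contact_force': array([-0.26278659, -0.42000062, -0.6278011 ]), 'torque': array([ 0.04631097, -0.03798199,  0.01560777]), 'gripper_width': 1.0013250401704235}
top {'fx': 461.7702014036016, 'fy': 461.7702014036016, 'cx': 315.0240138505193, 'cy': 192.78333666668854, 'R': array([[-0.00161168, -0.99978735,  0.0205588 ],
       [-0.9803124 , -0.00247965, -0.19743723],
       [ 0.19744622, -0.02047226, -0.98009993]]), 't': array([-0.00614225,  0.56901974,  0.94099267])}
side {'fx': 373.94792276040187, 'fy': 373.94792276040187, 'cx': 317.9650339209478, 'cy': 195.63648177063104, 'R': array([[-0.89085434, -0.45371084,  0.0229134 ],
       [-0.25470367,  0.45706973, -0.8521815 ],
       [ 0.37617096, -0.76500571, -0.52274437]]), 't': array([0.53908221, 0.19611267, 0.59156894])}
```

View pics/top0.png

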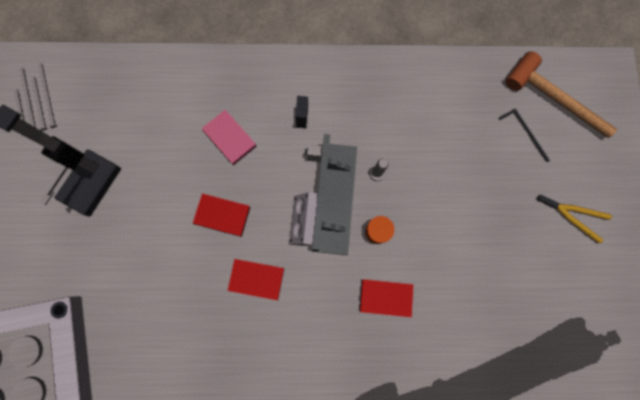

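View pics/side0.png

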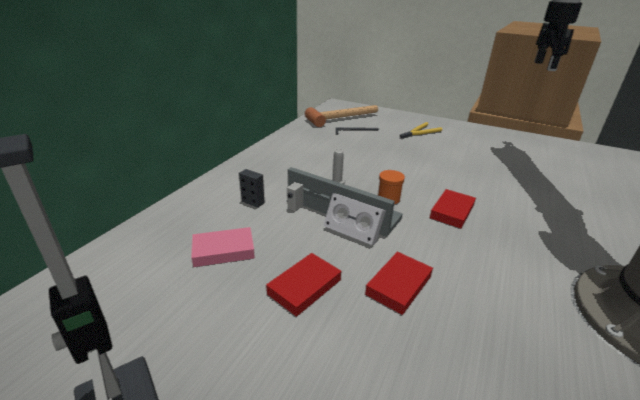

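```bash
cat > h.py <<'E'
import numpy as np, cv2
def cloud(f):
    z=np.load(f); d=z["d"].astype(float); v,u=np.mgrid[:400,:640]
    P=np.stack([(u-z["cx"])/z["fx"]*d,(v-z["cy"])/z["fy"]*d,d],-1)
    W=(P-z["t"])@z["R"]; W[d==0]=np.nan
    return W,z["p"]
def crop(p,x0,y0,x1,y1,s,fn):
    cv2.imwrite(fn,cv2.resize(p[y0:y1,x0:x1,::-1],None,fx=s,fy=s,interpolation=cv2.INTER_CUBIC))
E
python3 - <<'E'
from h import *
Wt,pt=cloud("pics/top0.npz"); Ws,ps=cloud("pics/side0.npz")
a=cv2.resize(pt[90:265,270:410,::-1],None,fx=3.2,fy=3.2,interpolation=cv2.INTER_CUBIC)
b=cv2.resize(ps[150:260,230:415,::-1],None,fx=2.4,fy=2.4,interpolation=cv2.INTER_CUBIC)[:560]
h=np.zeros((560,800,3),np.uint8); h[:a.shape[0],:a.shape[1]]=a[:, :]; w=min(800-a.shape[1],b.shape[1]); 
b=cv2.resize(b,(w,int(b.shape[0]*w/b.shape[1])));h[:b.shape[0],a.shape[1]:a.shape[1]+w]=b
cv2.imwrite("pics/c1.png",h)
# height maps rectified 1mm/px: world grid
for n,W in (("top",Wt),("side",Ws)):
    Q=W.reshape(-1,3); Q=Q[~np.isnan(Q[:,0])]
    m=(Q[:,0]>.3)&(Q[:,0]<.85)&(abs(Q[:,1]+.02)<.25)
    Q=Q[m]; print(n,"table z",np.median(Q[:,2]))
    m=(Q[:,2]>.074)&(Q[:,2]<.086)
    print(np.round(Q[m][::max(1,m.sum()//25)],3).tolist())
for u,v in [(320,146),(315,154),(300,198),(297,243),(312,196),(310,244),(328,140),(302,112),(380,229),(381,165),(378,178)]:
    print("top",u,v,np.round(Wt[v,u],3))
E
```

```text
top table z 0.0009502946025523282
[[0.786, 0.032, 0.075], [0.777, 0.021, 0.075], [0.765, 0.025, 0.076], [0.755, 0.012, 0.077], [0.744, 0.027, 0.076], [0.694, -0.038, 0.082], [0.68, -0.036, 0.081], [0.667, -0.034, 0.081], [0.654, -0.033, 0.08], [0.641, -0.027, 0.079], [0.63, -0.139, 0.079], [0.621, -0.141, 0.078], [0.612, -0.025, 0.08], [0.598, -0.02, 0.082], [0.586, -0.02, 0.077], [0.573, -0.014, 0.077], [0.559, -0.012, 0.082], [0.549, -0.018, 0.079], [0.536, -0.014, 0.08], [0.523, -0.011, 0.084], [0.513, -0.018, 0.079], [0.5, -0.014, 0.081], [0.487, -0.005, 0.084], [0.477, -0.016, 0.082], [0.465, -0.009, 0.08], [0.452, -0.003, 0.081]]
side table z -0.0003253297792978996
[[0.637, -0.143, 0.086], [0.632, -0.139, 0.078], [0.691, -0.031, 0.079], [0.682, -0.029, 0.078], [0.662, -0.03, 0.08], [0.771, 0.031, 0.074], [0.747, 0.023, 0.074], [0.657, -0.021, 0.075], [0.633, -0.022, 0.079], [0.613, -0.026, 0.08], [0.614, -0.018, 0.079], [0.607, -0.014, 0.078], [0.574, -0.023, 0.08], [0.573, -0.017, 0.078], [0.578, -0.013, 0.074], [0.549, -0.013, 0.079], [0.555, -0.011, 0.074], [0.529, -0.012, 0.079], [0.534, -0.008, 0.075], [0.507, -0.01, 0.08], [0.511, -0.005, 0.076], [0.486, -0.011, 0.078], [0.486, -0.001, 0.079], [0.464, -0.008, 0.079], [0.466, -0.001, 0.078], [0.457, 0.003, 0.079]]
top 320 146 [ 0.674 -0.017  0.056]
top 315 154 [ 0.656 -0.006  0.058]
top 300 198 [0.561 0.027 0.038]
top 297 243 [0.462 0.033 0.044]
top 312 196 [0.559 0.001 0.069]
top 310 244 [0.459 0.005 0.051]
top 328 140 [ 0.681 -0.034  0.079]
top 302 112 [0.745 0.023 0.078]
top 380 229 [ 0.49  -0.144  0.061]
top 381 165 [ 0.622 -0.145  0.092]
top 378 178 [ 0.614 -0.151  0.007]
```

View pics/c1.png

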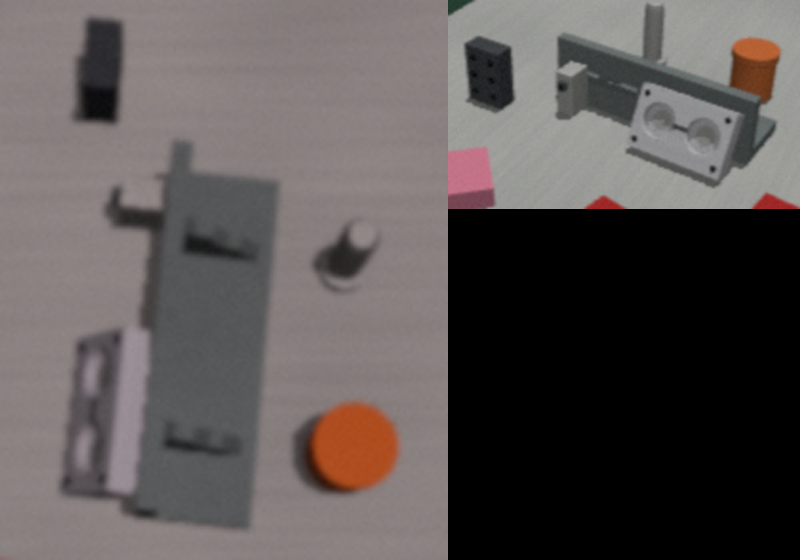

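```bash
python3 - <<'E'
from h import *
Wt,pt=cloud("pics/top0.npz"); Ws,ps=cloud("pics/side0.npz")
def plane(P):
    for _ in range(6):
        c=P.mean(0); n=np.linalg.svd(P-c,full_matrices=False)[2][2]; r=(P-c)@n; P=P[abs(r)<max(2*r.std(),.001)]
    if n[1]<0:n=-n
    return c,n,r.std(),len(P)
# side: insert polygon in image; crop coords -> px : crop scale = 352/185
k=185/352
poly=lambda L:np.array([[230+(x-448)*k,150+y*k] for x,y in L],np.int32)
def sel(W,pg):
    m=np.zeros((400,640),np.uint8); cv2.fillPoly(m,[pg],1); m=cv2.erode(m,np.ones((3,3)))
    Q=W[m>0]; return Q[~np.isnan(Q[:,0])]
c,n,s,N=plane(sel(Ws,poly([(648,84),(740,108),(722,180),(630,148)])))
print("insert front",c,n,s,N,"lean",np.degrees(np.arcsin(n[2])),"az",np.arctan2(n[1],n[0])-np.pi/2)
c2,n2,s2,N2=plane(sel(Ws,poly([(586,60),(640,82),(628,122),(586,105)])))
print("wall",c2,n2,s2,N2,"az",np.arctan2(n2[1],n2[0])-np.pi/2)
Q=np.concatenate([W.reshape(-1,3) for W in (Wt,Ws)]); Q=Q[~np.isnan(Q[:,0])]
th=-.115
for W,nm in((Wt,"t"),(Ws,"s")):
    Q=W.reshape(-1,3);Q=Q[~np.isnan(Q[:,0])]
    m=(Q[:,2]>.072)&(Q[:,2]<.088)&(Q[:,0]>.44)&(Q[:,0]<.71)&(Q[:,1]<.02)&(Q[:,1]>-.06)
    T=Q[m]
    for th in(-.09,-.105,-.12):
        y=np.array([np.cos(th),np.sin(th)]);f=np.array([-y[1],y[0]])
        u=T[:,:2]@y; v=T[:,:2]@f
        b=[np.percentile(v[(u>a)&(u<a+.04)],[10,50,90]).round(4).tolist() for a in np.arange(u.min(),u.max()-.04,.05)]
        print(nm,th,"along",np.percentile(u,[0.5,99.5]),b)
E
```

```text
insert front [0.51201459 0.02854942 0.04016326] [0.10695818 0.86952865 0.48216167] 0.00377352314688566 1606 lean 28.82667972578343 az -0.12239226177903428
wall [ 0.62350384 -0.0162101   0.02580214] [1.01773480e-01 9.94807550e-01 3.10844367e-04] 0.0009312351799045089 362 az -0.10195000081686989
t -0.09 along [0.44668488 0.69329783] [[0.028, 0.0339, 0.04], [0.0273, 0.0336, 0.0492], [0.0265, 0.0326, 0.0387], [0.0258, 0.0316, 0.0371], [0.0254, 0.0311, 0.0365]]
t -0.105 along [0.44608004 0.69266322] [[0.035, 0.041, 0.0469], [0.035, 0.0413, 0.0475], [0.035, 0.041, 0.0472], [0.0351, 0.0407, 0.0463], [0.0354, 0.041, 0.0466]]
t -0.12 along [0.44537373 0.69188012] [[0.042, 0.0479, 0.0538], [0.0426, 0.049, 0.0645], [0.0435, 0.0496, 0.0557], [0.0444, 0.0499, 0.0557], [0.0454, 0.051, 0.0566]]
s -0.09 along [0.44664996 0.6953315 ] [[0.0308, 0.0394, 0.0425], [0.0294, 0.0392, 0.042], [0.0292, 0.0385, 0.0415], [0.0282, 0.0375, 0.0409], [0.0267, 0.0374, 0.0401]]
s -0.105 along [0.44608463 0.69472072] [[0.0378, 0.0465, 0.0494], [0.0371, 0.0467, 0.0496], [0.0378, 0.0469, 0.0499], [0.0372, 0.0467, 0.05], [0.0368, 0.0474, 0.0502]]
s -0.12 along [0.4454265  0.69395362] [[0.0447, 0.0535, 0.0564], [0.0446, 0.0543, 0.0573], [0.0461, 0.0552, 0.0584], [0.0464, 0.0561, 0.0592], [0.0466, 0.0575, 0.06]]
```

```bash
python3 - <<'E'
from h import *
Wt,pt=cloud("pics/top0.npz"); Ws,ps=cloud("pics/side0.npz")
u=np.array([.9945,-.1048,0]);v=np.array([.1048,.9945,0])
for nm,W in(("t",Wt),("s",Ws)):
    Q=W.reshape(-1,3);Q=Q[~np.isnan(Q[:,0])]
    U=Q@u;V=Q@v-.0485;z=Q[:,2]
    m=(U>.40)&(U<.62)&(V>.008)&(V<.06)&(z>.02)&(z<.075)
    print(nm,"insert u",np.percentile(U[m],[.5,2,50,98,99.5]).round(4),"V",np.percentile(V[m],[1,99]).round(4),m.sum())
    for zz in(.015,.03,.045,.06):
        k=m&(abs(z-zz)<.004); print("  z",zz,np.percentile(V[k],[5,50,95]).round(4) if k.sum() else None, "u",np.percentile(U[k],[1,99]).round(4) if k.sum() else None)
    m=(U>.60)&(U<.70)&(V>.006)&(V<.05)&(z>.012)&(z<.07)
    print(" stop u",np.percentile(U[m],[.5,3,50,97,99.5]).round(4),"V",np.percentile(V[m],[1,99]).round(4),"z",np.percentile(z[m],[1,99]),m.sum())
# pixel rays intersected with known heights, top view crop->px /3.2 + (270,90)
from numpy.linalg import inv
def ray(f,px,z0):
    d=np.load(f);R,t=d["R"],d["t"];C=-R.T@t
    r=R.T@np.array([(px[0]-d["cx"])/d["fx"],(px[1]-d["cy"])/d["fy"],1]);X=C+r*(z0-C[2])/r[2];return np.round([X@u,X@v-.0485],4)
T=lambda x,y:(270+x/3.2,90+y/3.2)
S=lambda x,y:(230+(x-448)*185/352,150+y*185/352)
for nm,a,z0 in [("ins top front L",(122,330),.072),("ins top front R",(108,493),.072),("ins back R",(133,493),.062),("ins back L",(150,330),.062),("stop near top",(125,211),.056),("stop near wall",(163,211),.056),("stop far",(163,180),.056)]: print(nm,ray("pics/top0.npz",T(*a),z0))
for nm,a,z0 in [("ins TL",(648,84),.072),("ins TR",(740,108),.072),("ins BL",(630,148),.0103),("ins BR",(722,180),.0103),("stop near top out",(577,70),.056),("stop bottom near",(574,117),.001)]: print("s",nm,ray("pics/side0.npz",S(*a),z0))
E
```

```text
t insert u [0.4555 0.4558 0.5082 0.5633 0.565 ] V [0.0084 0.0465] 899
  z 0.015 None u None
  z 0.03 [0.0291 0.0382 0.0431] u [0.4557 0.5628]
  z 0.045 [0.0252 0.0326 0.035 ] u [0.4559 0.5653]
  z 0.06 [0.0213 0.0241 0.0267] u [0.4556 0.5639]
 stop u [0.651  0.6514 0.6583 0.6725 0.6742] V [0.0064 0.037 ] z [0.01332449 0.05988802] 184
s insert u [0.4561 0.4564 0.5057 0.5639 0.5662] V [0.0101 0.0476] 1627
  z 0.015 None u None
  z 0.03 [0.0292 0.0385 0.0446] u [0.4562 0.5642]
  z 0.045 [0.0208 0.0258 0.0361] u [0.4562 0.5649]
  z 0.06 [0.0215 0.0251 0.028 ] u [0.4563 0.5649]
 stop u [0.6516 0.6521 0.6563 0.6723 0.6736] V [0.0066 0.0399] z [0.01253567 0.05583191] 299
ins top front L [0.5611 0.0198]
ins top front R [0.4527 0.0174]
ins back R [0.4553 0.0012]
ins back L [0.5651 0.0012]
stop near top [0.6474 0.0268]
stop near wall [0.6503 0.0009]
stop far [0.6723 0.0031]
s ins TL [0.5577 0.0221]
s ins TR [0.4573 0.0086]
s ins BL [0.5555 0.0578]
s ins BR [0.4503 0.0507]
s stop near top out [0.6526 0.0193]
s stop bottom near [0.6475 0.0329]
```

```bash
python3 -m crank '[{"jaw":0,"az":8.7},{"jaw":0,"az":8.7},{"jaw":0,"az":8.6},{"jaw":0,"x":24,"y":-50},{"jaw":0,"x":24,"y":-50},{"jaw":0,"x":24,"y":-50},{"jaw":0,"x":24,"y":-50},{"jaw":0,"x":24,"y":-50},{"jaw":0,"x":24,"y":-50},{"jaw":0,"x":24,"y":-50},{"jaw":0,"x":24,"y":-50},{"jaw":0,"x":24,"y":-50}]'
cat > s.py <<'E'
from station import readout
import numpy as np
from scipy.spatial.transform import Rotation as Ro
o=readout.get_obs(); p=o["eef_pos"]
u=np.array([.9945,-.1048,0]);v=np.array([.1048,.9945,0]);F=o["contact_force"]
w=o["tool_rot"];R=Ro.from_quat([w[1],w[2],w[3],w[0]]).as_matrix()
D=np.array([u,-v,[0,0,-1]])
print("t",round(o["t"],2),"u V z mm",np.round([p@u*1e3,(p@v-.0485)*1e3,p[2]*1e3],1),"F u,V,z",np.round([F@u,F@v,F[2]],1),"w",round(o["gripper_width"],3),"rot",np.degrees(Ro.from_matrix(D@R).as_rotvec()).round(1))
E
python3 s.py
```

```text
t 0.1 u V z mm [ 295.6 -654.7  230.4] F u,V,z [-0.1 -0.1  0.8] w 1.001 rot [  0.1  -0.  -26. ]schema error: expected keys jaw, x, y, z, ax, ay, az
```

```bash
python3 -m crank '[{"jaw":0,"x":0,"y":0,"z":0,"ax":0,"ay":0,"az":8.7},{"jaw":0,"x":0,"y":0,"z":0,"ax":0,"ay":0,"az":8.7},{"jaw":0,"x":0,"y":0,"z":0,"ax":0,"ay":0,"az":8.6},{"jaw":0,"x":24,"y":-50,"z":0,"ax":0,"ay":0,"az":0},{"jaw":0,"x":24,"y":-50,"z":0,"ax":0,"ay":0,"az":0},{"jaw":0,"x":24,"y":-50,"z":0,"ax":0,"ay":0,"az":0},{"jaw":0,"x":24,"y":-50,"z":0,"ax":0,"ay":0,"az":0},{"jaw":0,"x":24,"y":-50,"z":0,"ax":0,"ay":0,"az":0},{"jaw":0,"x":24,"y":-50,"z":0,"ax":0,"ay":0,"az":0},{"jaw":0,"x":24,"y":-50,"z":0,"ax":0,"ay":0,"az":0},{"jaw":0,"x":24,"y":-50,"z":0,"ax":0,"ay":0,"az":0},{"jaw":0,"x":24,"y":-50,"z":0,"ax":0,"ay":0,"az":0}]'
python3 s.py
```

```text
t: 1.6
eef_pos: [0.4932, -0.2079, 0.2312]
tool_rot: [0.0, 0.999, -0.053, -0.0]
contact_force: [1.4, -0.8, -0.1]
gripper_width: -0.002
t 1.6 u V z mm [ 512.2 -203.5  231.2] F u,V,z [ 1.4 -0.7 -0.1] w -0.002 rot [-0. -0.  0.]
```

```bash
python3 -m crank '[{"jaw":0,"x":0,"y":-52,"z":0,"ax":0,"ay":0,"az":0},{"jaw":0,"x":0,"y":-52,"z":0,"ax":0,"ay":0,"az":0},{"jaw":0,"x":0,"y":-52,"z":0,"ax":0,"ay":0,"az":0},{"jaw":0,"x":0,"y":-52,"z":0,"ax":0,"ay":0,"az":0},{"jaw":0,"x":0,"y":-52,"z":0,"ax":0,"ay":0,"az":0},{"jaw":0,"x":-2,"y":-50,"z":0,"ax":0,"ay":0,"az":0},{"jaw":0,"x":0,"y":0,"z":50,"ax":0,"ay":0,"az":0},{"jaw":0,"x":0,"y":0,"z":50,"ax":0,"ay":0,"az":0},{"jaw":0,"x":0,"y":0,"z":50,"ax":-6,"ay":0,"az":0},{"jaw":0,"x":0,"y":0,"z":0,"ax":-6,"ay":0,"az":0}]'
python3 s.py; python3 - <<'E'
from station import eyes
import cv2
p,d=eyes.read_camera("side");cv2.imwrite("pics/s2.png",cv2.resize(p[100:300,180:500,::-1],None,fx=2,fy=2))
E
```

```text
t: 2.85
eef_pos: [0.5203, 0.097, 0.0776]
tool_rot: [0.108, 0.993, -0.052, -0.009]
contact_force: [1.1, 0.9, 0.3]
gripper_width: 0.001
t 2.85 u V z mm [507.2 102.5  77.6] F u,V,z [1.  1.  0.3] w 0.001 rot [-12.4  -0.4   0. ]
```

View pics/s2.png

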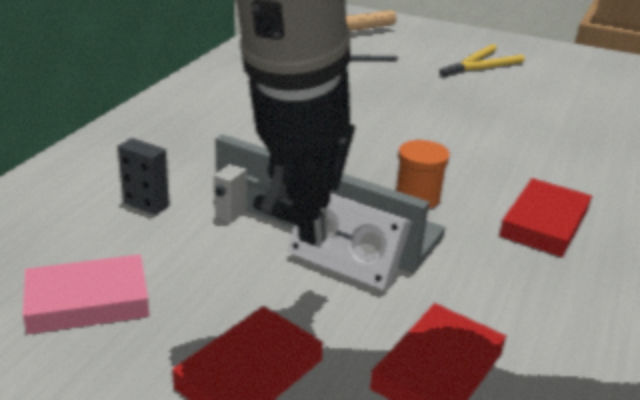

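```bash
python3 -m crank '[{"jaw":0,"x":1,"y":-4.6,"z":20.8,"ax":0,"ay":0,"az":0},{"jaw":0,"x":1,"y":-4.6,"z":20.8,"ax":0,"ay":0,"az":0},{"jaw":0,"x":1,"y":-4.6,"z":20.8,"ax":0,"ay":0,"az":0},{"jaw":0,"x":0,"y":9.8,"z":2.15,"ax":0,"ay":0,"az":0},{"jaw":0,"x":0,"y":9.8,"z":2.15,"ax":0,"ay":0,"az":0},{"jaw":0,"x":0,"y":3.9,"z":0.86,"ax":0,"ay":0,"az":0},{"jaw":0,"x":0,"y":3.9,"z":0.86,"ax":0,"ay":0,"az":0},{"jaw":0,"x":0,"y":3.9,"z":0.86,"ax":0,"ay":0,"az":0},{"jaw":0,"x":0,"y":0,"z":0,"ax":0,"ay":0,"az":0}]'
python3 s.py
```

```text
t: 4.03
eef_pos: [0.5229, 0.0671, 0.0173]
tool_rot: [0.104, 0.993, -0.052, -0.005]
contact_force: [-0.5, 0.2, 0.6]
gripper_width: 0.002
t 4.03 u V z mm [513.   73.   17.3] F u,V,z [-0.5  0.1  0.6] w 0.002 rot [-12.   0.   0.]
```

```bash
python3 -m crank '[{"jaw":0,"x":-2,"y":-1.1,"z":5.4,"ax":0,"ay":0,"az":0},{"jaw":0,"x":0,"y":3.9,"z":0.84,"ax":0,"ay":0,"az":0},{"jaw":0,"x":0,"y":2.9,"z":0.62,"ax":0,"ay":0,"az":0},{"jaw":0,"x":0,"y":2.9,"z":0.62,"ax":0,"ay":0,"az":0},{"jaw":0,"x":0,"y":2.9,"z":0.62,"ax":0,"ay":0,"az":0},{"jaw":0,"x":0,"y":2.9,"z":0.62,"ax":0,"ay":0,"az":0}]'
python3 s.py
```

```text
t: 4.78
eef_pos: [0.5193, 0.0515, 0.0117]
tool_rot: [0.104, 0.993, -0.052, -0.005]
contact_force: [0.1, 0.8, 0.6]
gripper_width: -0.002
t 4.78 u V z mm [511.   57.1  11.7] F u,V,z [-0.   0.8  0.6] w -0.002 rot [-12.   0.   0.]
```

```bash
M='{"jaw":0}'; python3 -m crank '[{"jaw":0,"x":0,"y":2.9,"z":0.62,"ax":0,"ay":0,"az":0},{"jaw":0,"x":0,"y":2.9,"z":0.62,"ax":0,"ay":0,"az":0},{"jaw":0,"x":0,"y":2.9,"z":0.62,"ax":0,"ay":0,"az":0}]'
python3 s.py;  python3 -m crank '[{"jaw":0,"x":0,"y":2.9,"z":0.62,"ax":0,"ay":0,"az":0},{"jaw":0,"x":0,"y":2.9,"z":0.62,"ax":0,"ay":0,"az":0}]'; python3 s.py; python3 - <<'E'
from station import eyes
import cv2, numpy as np
p,d=eyes.read_camera("side");cv2.imwrite("pics/s3.png",cv2.resize(p[150:270,220:420,::-1],None,fx=3.5,fy=3.5,interpolation=cv2.INTER_CUBIC))
E
```

```text
t: 5.15
eef_pos: [0.5193, 0.0471, 0.0116]
tool_rot: [0.101, 0.994, -0.051, -0.004]
contact_force: [1.6, 9.2, -2.0]
gripper_width: -0.001
t 5.15 u V z mm [511.5  52.8  11.6] F u,V,z [ 0.6  9.4 -2. ] w -0.001 rot [-11.7   0.1  -0.2]
t: 5.4
eef_pos: [0.5187, 0.0404, 0.0116]
tool_rot: [0.102, 0.993, -0.051, -0.004]
contact_force: [1.2, 13.5, -2.8]
gripper_width: -0.003
t 5.4 u V z mm [511.6  46.1  11.6] F u,V,z [-0.3 13.5 -2.8] w -0.003 rot [-11.7   0.1  -0.2]
```

View pics/s3.png

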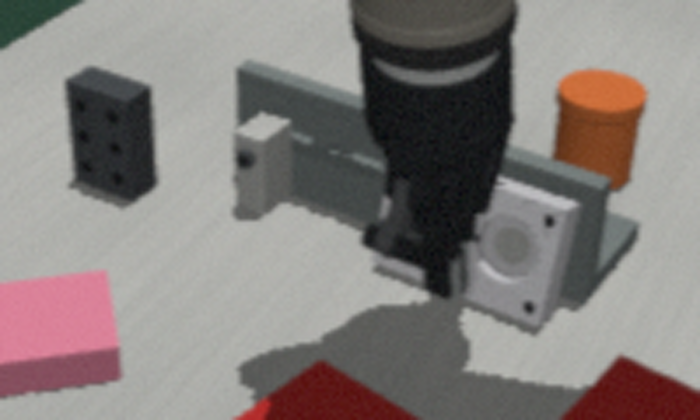

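```bash
python3 -m crank '[{"jaw":0,"x":0,"y":2.9,"z":0.62,"ax":0,"ay":0,"az":0},{"jaw":0,"x":0,"y":2.9,"z":0.62,"ax":0,"ay":0,"az":0}]'
python3 s.py;  python3 -m crank '[{"jaw":0,"x":0,"y":2.9,"z":0.62,"ax":0,"ay":0,"az":0},{"jaw":0,"x":0,"y":1.5,"z":0.3,"ax":0,"ay":0,"az":0}]'; python3 s.py;  python3 -m crank '[{"jaw":0,"x":0,"y":1.5,"z":0.3,"ax":0,"ay":0,"az":0},{"jaw":0,"x":0,"y":1.5,"z":0.3,"ax":0,"ay":0,"az":0}]'; python3 s.py; python3 - <<'E'
from station import eyes
from h import *
n="side";p,d=eyes.read_camera(n);np.savez("pics/q.npz",p=p,d=d,**eyes.calibration(n))
W,_=cloud("pics/q.npz");Q=W.reshape(-1,3);Q=Q[~np.isnan(Q[:,0])]
U=Q@[.9945,-.1048,0];V=Q@[.1048,.9945,0]-.0485;z=Q[:,2]
for zz in(.02,.04,.06):
  for a in(.46,.55):
    k=(abs(z-zz)<.005)&(abs(U-a)<.008)&(V>.005)&(V<.06);print(zz,a,k.sum(),np.percentile(V[k],[10,50,90]).round(4) if k.sum() else '')
E
```

```text
t: 5.7
eef_pos: [0.5187, 0.0404, 0.0117]
tool_rot: [0.098, 0.994, -0.049, -0.003]
contact_force: [-1.6, 25.7, 0.9]
gripper_width: -0.002
t 5.7 u V z mm [511.6  46.1  11.7] F u,V,z [-4.3 25.4  0.9] w -0.002 rot [-11.3   0.2  -0.4]
t: 5.95
eef_pos: [0.5188, 0.0405, 0.0118]
tool_rot: [0.096, 0.994, -0.047, -0.002]
contact_force: [-3.6, 34.1, 2.7]
gripper_width: -0.003
t 5.95 u V z mm [511.7  46.1  11.8] F u,V,z [-7.1 33.5  2.7] w -0.003 rot [-11.    0.3  -0.6]
t: 6.2
eef_pos: [0.5188, 0.0405, 0.0119]
tool_rot: [0.094, 0.994, -0.046, -0.002]
contact_force: [-5.5, 41.6, 2.0]
gripper_width: 0.0
t 6.2 u V z mm [511.7  46.2  11.9] F u,V,z [-9.8 40.8  2. ] w 0.0 rot [-10.8   0.4  -0.7]
0.02 0.46 46 [0.0193 0.0354 0.0384]
0.02 0.55 0 
0.04 0.46 44 [0.014  0.0289 0.0323]
0.04 0.55 0 
0.06 0.46 44 [0.0118 0.0235 0.0259]
0.06 0.55 0
```

```bash
python3 -m crank '[{"jaw":0,"x":0,"y":-5,"z":-1,"ax":0,"ay":0,"az":0},{"jaw":0,"x":0,"y":-10,"z":-2,"ax":0,"ay":0,"az":0},{"jaw":0,"x":0,"y":-15,"z":-3,"ax":0,"ay":0,"az":0},{"jaw":0,"x":0,"y":-20,"z":-4,"ax":0,"ay":0,"az":0},{"jaw":0,"x":0,"y":-20,"z":-4,"ax":0,"ay":0,"az":0},{"jaw":0,"x":0,"y":0,"z":-10,"ax":0,"ay":0,"az":0}]'
python3 s.py; python3 - <<'E'
from station import eyes
from h import *
n="side";p,d=eyes.read_camera(n);np.savez("pics/q.npz",p=p,d=d,**eyes.calibration(n))
cv2.imwrite("pics/s4.png",cv2.resize(p[120:280,220:440,::-1],None,fx=3,fy=3,interpolation=cv2.INTER_CUBIC))
W,_=cloud("pics/q.npz");Q=W.reshape(-1,3);Q=Q[~np.isnan(Q[:,0])]
U=Q@[.9945,-.1048,0];V=Q@[.1048,.9945,0]-.0485;z=Q[:,2]
for zz in(.02,.04,.06):
  for a in(.46,.55):
    k=(abs(z-zz)<.005)&(abs(U-a)<.008)&(V>.005)&(V<.06);print(zz,a,k.sum(),np.percentile(V[k],[10,50,90]).round(4) if k.sum() else '')
E
```

```text
t: 7.0
eef_pos: [0.5236, 0.0991, 0.0203]
tool_rot: [0.104, 0.993, -0.051, -0.006]
contact_force: [-0.1, 0.5, -0.1]
gripper_width: 0.001
t 7.0 u V z mm [510.3 104.9  20.3] F u,V,z [-0.1  0.5 -0.1] w 0.001 rot [-12.   -0.1  -0.2]
0.02 0.46 48 [0.0208 0.035  0.0383]
0.02 0.55 0 
0.04 0.46 44 [0.0128 0.0299 0.0321]
0.04 0.55 0 
0.06 0.46 45 [0.0129 0.0238 0.0262]
0.06 0.55 0
```

View pics/s4.png

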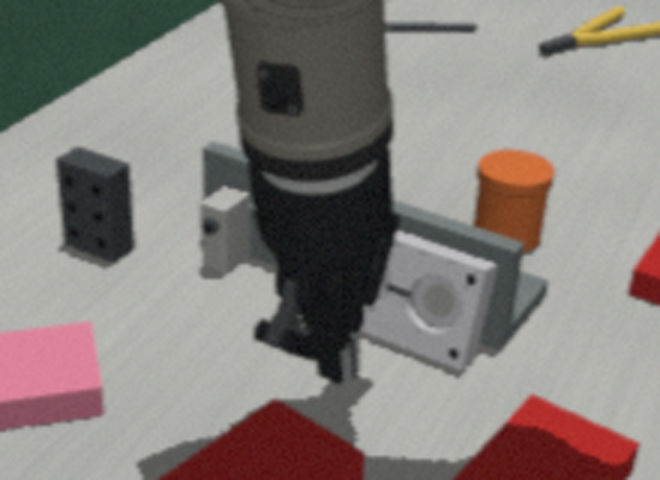

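```bash
python3 -c "
from station import readout;print(readout.get_obs()['q'].round(2))"
python3 -m crank '[{"jaw":0,"x":0,"y":0,"z":-40,"ax":6,"ay":0,"az":0},{"jaw":0,"x":0,"y":0,"z":0,"ax":6,"ay":0,"az":0},{"jaw":0,"x":0,"y":0,"z":0,"ax":0,"ay":0,"az":10},{"jaw":0,"x":0,"y":0,"z":0,"ax":0,"ay":0,"az":10},{"jaw":0,"x":0,"y":0,"z":0,"ax":0,"ay":0,"az":10},{"jaw":0,"x":0,"y":0,"z":0,"ax":0,"ay":0,"az":10}]'
python3 s.py;python3 -c "
from station import readout;print(readout.get_obs()['q'].round(2))"
```

```text
[-0.3   0.59 -0.14  1.98  0.4   0.73 -2.42]
t: 7.8
eef_pos: [0.5248, 0.1036, 0.0602]
tool_rot: [0.0, 0.919, -0.394, 0.0]
contact_force: [0.2, -0.5, 0.8]
gripper_width: -0.001
t 7.8 u V z mm [511.1 109.6  60.2] F u,V,z [ 0.2 -0.5  0.8] w -0.001 rot [-0.   0.  40.4]
[-0.23  0.48 -0.1   2.02  0.08  0.64 -2.76]
```

```bash
python3 -m crank '[{"jaw":0,"x":0,"y":0,"z":0,"ax":0,"ay":0,"az":-10.6},{"jaw":0,"x":0,"y":0,"z":0,"ax":0,"ay":0,"az":-10.6},{"jaw":0,"x":0,"y":0,"z":0,"ax":0,"ay":0,"az":-10.6},{"jaw":0,"x":0,"y":0,"z":0,"ax":0,"ay":0,"az":-10.6},{"jaw":0,"x":0,"y":0,"z":0,"ax":0,"ay":0,"az":-10.6},{"jaw":0,"x":0,"y":0,"z":0,"ax":0,"ay":0,"az":-10.6},{"jaw":0,"x":0,"y":0,"z":0,"ax":0,"ay":0,"az":-10.6},{"jaw":0,"x":0,"y":0,"z":0,"ax":0,"ay":0,"az":-10.6},{"jaw":0,"x":0,"y":0,"z":0,"ax":0,"ay":0,"az":-10.6},{"jaw":0,"x":0,"y":0,"z":0,"ax":0,"ay":0,"az":-10.6},{"jaw":0,"x":0,"y":0,"z":0,"ax":0,"ay":0,"az":-10.6},{"jaw":0,"x":0,"y":0,"z":0,"ax":0,"ay":0,"az":-10.6}]'
python3 s.py;python3 -c "
from station import readout;print(readout.get_obs()['q'].round(2))"
```

```text
t: 9.3
eef_pos: [0.5248, 0.1034, 0.06]
tool_rot: [0.001, 0.758, 0.652, -0.0]
contact_force: [0.2, -0.7, -0.7]
gripper_width: -0.003
t 9.3 u V z mm [511.1 109.4  60. ] F u,V,z [ 0.3 -0.6 -0.7] w -0.003 rot [ -0.1  -0.1 -87.5]
[ 0.2   0.57 -0.65  1.99  0.5   0.75 -0.9 ]
```

```bash
python3 -m crank '[{"jaw":0,"x":-15,"y":0,"z":0,"ax":0,"ay":0,"az":-2.5},{"jaw":0,"x":-15,"y":0,"z":0,"ax":0,"ay":-6,"az":0},{"jaw":0,"x":0,"y":0,"z":0,"ax":0,"ay":-6,"az":0},{"jaw":0,"x":3.2,"y":0,"z":15.3,"ax":0,"ay":0,"az":0},{"jaw":0,"x":3.2,"y":0,"z":15.3,"ax":0,"ay":0,"az":0},{"jaw":0,"x":3.2,"y":0,"z":15.3,"ax":0,"ay":0,"az":0},{"jaw":0,"x":-9.8,"y":0,"z":2.1,"ax":0,"ay":0,"az":0},{"jaw":0,"x":-4.9,"y":0,"z":1,"ax":0,"ay":0,"az":0},{"jaw":0,"x":0,"y":0,"z":0,"ax":0,"ay":0,"az":0}]'
python3 s.py
```

```text
t: 10.42
eef_pos: [0.5195, 0.0591, 0.0133]
tool_rot: [0.07, 0.741, 0.663, -0.078]
contact_force: [0.3, 0.4, 0.7]
gripper_width: 0.002
t 10.43 u V z mm [510.4  64.7  13.3] F u,V,z [0.2 0.4 0.7] w 0.002 rot [ -9.4  -9.4 -89.3]
```

Approach continues slowly toward contact.

```bash
python3 -m crank '[{"jaw":0,"x":-4,"y":0,"z":0.85,"ax":0,"ay":0,"az":0},{"jaw":0,"x":-4,"y":0,"z":0.85,"ax":0,"ay":0,"az":0},{"jaw":0,"x":-4,"y":0,"z":0.85,"ax":0,"ay":0,"az":0},{"jaw":0,"x":-3,"y":0,"z":0.6,"ax":0,"ay":0,"az":0}]'
python3 s.py;python3 -m crank '[{"jaw":0,"x":-3,"y":0,"z":0.6,"ax":0,"ay":0,"az":0},{"jaw":0,"x":-3,"y":0,"z":0.6,"ax":0,"ay":0,"az":0}]'
python3 s.py;python3 -m crank '[{"jaw":0,"x":-3,"y":0,"z":0.6,"ax":0,"ay":0,"az":0},{"jaw":0,"x":0,"y":0,"z":0,"ax":0,"ay":0,"az":0}]'
python3 s.py
```

```text
t: 10.92
eef_pos: [0.5174, 0.0445, 0.0129]
tool_rot: [0.07, 0.741, 0.663, -0.078]
contact_force: [0.6, 0.8, 0.7]
gripper_width: -0.003
t 10.93 u V z mm [509.9  50.   12.9] F u,V,z [0.5 0.9 0.7] w -0.003 rot [ -9.4  -9.4 -89.3]
t: 11.18
eef_pos: [0.5171, 0.0407, 0.0129]
tool_rot: [0.069, 0.741, 0.664, -0.076]
contact_force: [0.7, 4.6, -1.5]
gripper_width: 0.001
t 11.18 u V z mm [510.   46.1  12.9] F u,V,z [ 0.2  4.7 -1.5] w 0.001 rot [ -9.3  -9.3 -89.4]
t: 11.42
eef_pos: [0.5166, 0.0365, 0.0129]
tool_rot: [0.069, 0.741, 0.664, -0.077]
contact_force: [0.0, 3.8, -1.1]
gripper_width: 0.001
t 11.43 u V z mm [510.   41.9  12.9] F u,V,z [-0.4  3.8 -1.1] w 0.001 rot [ -9.3  -9.4 -89.4]
```

```bash
python3 -m crank '[{"jaw":0,"x":-3,"y":0,"z":0.6,"ax":0,"ay":0,"az":0},{"jaw":0,"x":-3,"y":0,"z":0.6,"ax":0,"ay":0,"az":0}]'
python3 s.py;python3 -m crank '[{"jaw":0,"x":-2,"y":0,"z":0.4,"ax":0,"ay":0,"az":0},{"jaw":0,"x":-2,"y":0,"z":0.4,"ax":0,"ay":0,"az":0}]'
python3 s.py;python3 - <<'E'
from station import eyes
from h import *
n="side";p,d=eyes.read_camera(n);np.savez("pics/q.npz",p=p,d=d,**eyes.calibration(n))
W,_=cloud("pics/q.npz");Q=W.reshape(-1,3);Q=Q[~np.isnan(Q[:,0])]
U=Q@[.9945,-.1048,0];V=Q@[.1048,.9945,0]-.0485;z=Q[:,2]
for zz in(.02,.04,.06):
  for a in(.46,.48,.54,.56):
    k=(abs(z-zz)<.005)&(abs(U-a)<.008)&(V>.005)&(V<.045);print(zz,a,k.sum(),np.percentile(V[k],[10,50,90]).round(4) if k.sum() else '')
E
```

```text
t: 11.68
eef_pos: [0.5157, 0.0293, 0.013]
tool_rot: [0.07, 0.741, 0.663, -0.078]
contact_force: [1.0, 2.8, -2.2]
gripper_width: -0.001
t 11.68 u V z mm [509.8  34.7  13. ] F u,V,z [ 0.7  2.9 -2.2] w -0.001 rot [ -9.4  -9.5 -89.3]
t: 11.92
eef_pos: [0.5154, 0.026, 0.0131]
tool_rot: [0.069, 0.741, 0.663, -0.077]
contact_force: [0.2, 6.2, -2.4]
gripper_width: 0.001
t 11.93 u V z mm [509.8  31.4  13.1] F u,V,z [-0.5  6.2 -2.4] w 0.001 rot [ -9.3  -9.4 -89.3]
0.02 0.46 35 [0.0103 0.0215 0.023 ]
0.02 0.48 48 [0.0125 0.0169 0.0226]
0.02 0.54 27 [0.0144 0.0195 0.0234]
0.02 0.56 24 [0.0202 0.0221 0.023 ]
0.04 0.46 32 [0.011  0.0214 0.0227]
0.04 0.48 23 [0.0126 0.0136 0.0149]
0.04 0.54 0 
0.04 0.56 2 [0.0216 0.0217 0.0218]
0.06 0.46 37 [0.0117 0.0219 0.0227]
0.06 0.48 0 
0.06 0.54 1 [0.0357 0.0357 0.0357]
0.06 0.56 6 [0.0212 0.0228 0.0239]
```

```bash
python3 -m crank '[{"jaw":0,"x":-2,"y":0,"z":0.4,"ax":0,"ay":0,"az":0},{"jaw":0,"x":-1,"y":0,"z":0.2,"ax":0,"ay":0,"az":0}]'
python3 s.py;python3 -m crank '[{"jaw":0,"x":-1.5,"y":0,"z":0.3,"ax":0,"ay":0,"az":0},{"jaw":0,"x":0,"y":0,"z":0,"ax":0,"ay":0,"az":0}]'
python3 s.py
```

```text
t: 12.22
eef_pos: [0.5153, 0.0259, 0.0131]
tool_rot: [0.068, 0.74, 0.664, -0.076]
contact_force: [-0.4, 11.9, -3.5]
gripper_width: 0.001
t 12.22 u V z mm [509.8  31.3  13.1] F u,V,z [-1.6 11.8 -3.5] w 0.001 rot [ -9.2  -9.2 -89.5]
t: 12.48
eef_pos: [0.5153, 0.0259, 0.0131]
tool_rot: [0.068, 0.74, 0.665, -0.075]
contact_force: [0.4, 13.6, -3.0]
gripper_width: -0.002
t 12.47 u V z mm [509.8  31.2  13.1] F u,V,z [-1.  13.5 -3. ] w -0.002 rot [ -9.1  -9.1 -89.6]
```

```bash
python3 -m crank '[{"jaw":0,"x":12,"y":0,"z":-2.5,"ax":0,"ay":0,"az":0},{"jaw":0,"x":17,"y":0,"z":-3.5,"ax":0,"ay":0,"az":0},{"jaw":0,"x":0,"y":0,"z":-50,"ax":0,"ay":0,"az":0},{"jaw":0,"x":0,"y":0,"z":-50,"ax":0,"ay":6,"az":0},{"jaw":0,"x":0,"y":0,"z":0,"ax":0,"ay":6,"az":0},{"jaw":0,"x":0,"y":-35,"z":0,"ax":0,"ay":0,"az":0},{"jaw":0,"x":0,"y":-35,"z":0,"ax":0,"ay":0,"az":0},{"jaw":0,"x":0,"y":0,"z":0,"ax":0,"ay":0,"az":-10},{"jaw":0,"x":0,"y":0,"z":0,"ax":0,"ay":0,"az":-10},{"jaw":0,"x":0,"y":0,"z":0,"ax":0,"ay":0,"az":-10},{"jaw":0,"x":0,"y":0,"z":0,"ax":0,"ay":0,"az":-10},{"jaw":0,"x":0,"y":0,"z":0,"ax":0,"ay":0,"az":-10}]'
python3 s.py
python3 -m crank '[{"jaw":0,"x":0,"y":0,"z":0,"ax":0,"ay":0,"az":-10},{"jaw":0,"x":0,"y":0,"z":0,"ax":0,"ay":0,"az":-10},{"jaw":0,"x":0,"y":0,"z":0,"ax":0,"ay":0,"az":-10},{"jaw":0,"x":0,"y":0,"z":0,"ax":0,"ay":0,"az":-10},{"jaw":0,"x":0,"y":0,"z":0,"ax":10,"ay":0,"az":0},{"jaw":0,"x":0,"y":0,"z":0,"ax":10,"ay":0,"az":0},{"jaw":0,"x":0,"y":0,"z":0,"ax":6,"ay":0,"az":0}]'
python3 s.py;python3 -c "
from station import readout;print(readout.get_obs()['q'].round(2))"
```

```text
t: 13.98
eef_pos: [0.4508, 0.0786, 0.1109]
tool_rot: [0.0, 0.391, 0.92, -0.001]
contact_force: [-0.3, -0.1, 0.2]
gripper_width: 0.002
t 13.97 u V z mm [440.1  77.  110.9] F u,V,z [-0.3 -0.1  0.2] w 0.002 rot [-0.0e+00 -1.0e-01 -1.4e+02]
t: 14.85
eef_pos: [0.4515, 0.08, 0.1114]
tool_rot: [-0.011, 0.053, 0.972, -0.227]
contact_force: [-0.6, -1.0, -0.6]
gripper_width: -0.001
t 14.85 u V z mm [440.6  78.4 111.4] F u,V,z [-0.5 -1.1 -0.6] w -0.001 rot [-1.00e-01 -4.08e+01 -1.75e+02]
[ 0.12  0.59 -0.88  2.01  0.78  1.27  0.26]
```

```bash
cat >> s.py <<'E'
print((np.array([u,v,[0,0,1]])@R).round(3).T.tolist(),"(tool x,y,z in u,V,z)")
E
python3 s.py
```

```text
t 14.85 u V z mm [440.6  78.4 111.4] F u,V,z [-0.5 -1.1 -0.6] w -0.001 rot [-1.00e-01 -4.08e+01 -1.75e+02]
[[-1.0, 0.004, -0.002], [0.005, 0.897, -0.442], [0.0, -0.442, -0.897]] (tool x,y,z in u,V,z)
```

```bash
python3 -m crank '[{"jaw":0,"x":10,"y":-16.5,"z":0,"ax":0,"ay":0,"az":0},{"jaw":0,"x":0,"y":0,"z":35,"ax":0,"ay":0,"az":0},{"jaw":0,"x":0,"y":0,"z":35,"ax":0,"ay":0,"az":0},{"jaw":0,"x":0,"y":0,"z":20,"ax":0,"ay":0,"az":0},{"jaw":0,"x":0,"y":0,"z":10,"ax":0,"ay":0,"az":0},{"jaw":0,"x":0,"y":0,"z":0,"ax":0,"ay":0,"az":0}]'
python3 s.py
```

```text
t: 15.6
eef_pos: [0.4345, 0.0215, 0.0283]
tool_rot: [-0.013, 0.054, 0.973, -0.225]
contact_force: [0.0, 0.1, 0.2]
gripper_width: -0.002
t 15.6 u V z mm [429.8  18.4  28.3] F u,V,z [0.  0.1 0.2] w -0.002 rot [ 1.000e-01 -4.040e+01 -1.751e+02]
[[-1.0, 0.006, 0.0], [0.005, 0.899, -0.438], [-0.003, -0.438, -0.899]] (tool x,y,z in u,V,z)
```

```bash
python3 - <<'E'
from station import eyes
from h import *
n="side";p,d=eyes.read_camera(n)
cv2.imwrite("pics/s5.png",cv2.resize(p[120:280,220:440,::-1],None,fx=3,fy=3,interpolation=cv2.INTER_CUBIC))
E
```

```text
(no output)
```

View pics/s5.png

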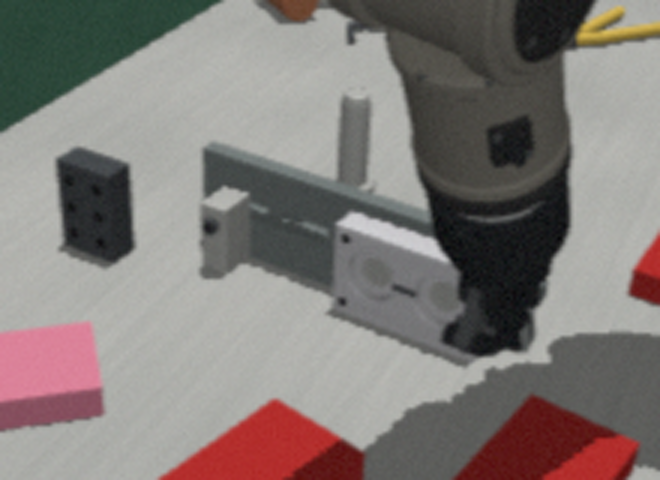

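```bash
python3 -m crank '[{"jaw":0,"x":0,"y":0,"z":6.5,"ax":0,"ay":0,"az":0},{"jaw":0,"x":-4,"y":0,"z":0,"ax":0,"ay":0,"az":0},{"jaw":0,"x":-4,"y":0,"z":0,"ax":0,"ay":0,"az":0},{"jaw":0,"x":-4,"y":0,"z":0,"ax":0,"ay":0,"az":0},{"jaw":0,"x":-4,"y":0,"z":0,"ax":0,"ay":0,"az":0},{"jaw":0,"x":-4,"y":0,"z":0,"ax":0,"ay":0,"az":0}]'
python3 s.py; python3 -m crank '[{"jaw":0,"x":-5,"y":0,"z":0,"ax":0,"ay":0,"az":0},{"jaw":0,"x":-5,"y":0,"z":0,"ax":0,"ay":0,"az":0},{"jaw":0,"x":-5,"y":0,"z":0,"ax":0,"ay":0,"az":0},{"jaw":0,"x":-5,"y":0,"z":0,"ax":0,"ay":0,"az":0}]'
python3 s.py; cat > m.py <<'E'
from station import eyes
from h import *
n="side";p,d=eyes.read_camera(n);np.savez("pics/q.npz",p=p,d=d,**eyes.calibration(n))
W,_=cloud("pics/q.npz");Q=W.reshape(-1,3);Q=Q[~np.isnan(Q[:,0])]
U=Q@[.9945,-.1048,0];V=Q@[.1048,.9945,0]-.0485;z=Q[:,2]
for a in np.arange(.46,.66,.015):
    k=(z>.058)&(z<.068)&(abs(U-a)<.0075)&(V>-.002)&(V<.045);print(a.round(3),k.sum(),np.percentile(V[k],[10,50,90]).round(4) if k.sum() else '')
k=(z>.066)&(z<.076)&(V>.004)&(V<.022)&(U>.44)&(U<.66); print("u range top",np.percentile(U[k],[1,99]).round(4),k.sum())
E
python3 m.py
```

```text
t: 16.4
eef_pos: [0.4516, 0.017, 0.0224]
tool_rot: [-0.015, 0.054, 0.973, -0.225]
contact_force: [-9.6, 2.9, 8.8]
gripper_width: -0.002
t 16.4 u V z mm [447.4  15.7  22.4] F u,V,z [-9.8  1.9  8.8] w -0.002 rot [   0.5  -40.5 -175.1]
[[-1.0, 0.006, 0.004], [0.004, 0.898, -0.439], [-0.006, -0.439, -0.898]] (tool x,y,z in u,V,z)
t: 16.9
eef_pos: [0.4713, 0.015, 0.0224]
tool_rot: [-0.015, 0.053, 0.973, -0.225]
contact_force: [-9.9, 3.6, 7.2]
gripper_width: -0.002
t 16.9 u V z mm [467.1  15.8  22.4] F u,V,z [-10.2   2.5   7.2] w -0.002 rot [   0.5  -40.5 -175.1]
[[-1.0, 0.005, 0.005], [0.003, 0.898, -0.439], [-0.006, -0.439, -0.898]] (tool x,y,z in u,V,z)
0.46 37 [-0.0002  0.0015  0.0422]
0.475 0 
0.49 0 
0.505 0 
0.52 12 [0.021  0.0226 0.0235]
0.535 30 [0.0205 0.0219 0.0233]
0.55 33 [0.0205 0.0224 0.0239]
0.565 25 [0.0214 0.0221 0.0234]
0.58 30 [0.0204 0.0225 0.0241]
0.595 15 [-0.0006  0.0008  0.0212]
0.61 26 [-0.001   0.0004  0.0022]
0.625 22 [-0.0007  0.0004  0.0012]
0.64 27 [-0.0001  0.001   0.0018]
0.655 21 [-0.0004  0.0009  0.0014]
u range top [0.5315 0.588 ] 126
```

```bash
python3 -m crank '[{"jaw":0,"x":-5,"y":0,"z":0,"ax":0,"ay":0,"az":0},{"jaw":0,"x":-5,"y":0,"z":0,"ax":0,"ay":0,"az":0},{"jaw":0,"x":-5,"y":0,"z":0,"ax":0,"ay":0,"az":0},{"jaw":0,"x":-5,"y":0,"z":0,"ax":0,"ay":0,"az":0},{"jaw":0,"x":-5,"y":0,"z":0,"ax":0,"ay":0,"az":0},{"jaw":0,"x":-5,"y":0,"z":0,"ax":0,"ay":0,"az":0}]'
python3 s.py; python3 -m crank '[{"jaw":0,"x":-5,"y":0,"z":0,"ax":0,"ay":0,"az":0},{"jaw":0,"x":-5,"y":0,"z":0,"ax":0,"ay":0,"az":0},{"jaw":0,"x":-5,"y":0,"z":0,"ax":0,"ay":0,"az":0},{"jaw":0,"x":-5,"y":0,"z":0,"ax":0,"ay":0,"az":0},{"jaw":0,"x":-4,"y":0,"z":0,"ax":0,"ay":0,"az":0}]'
python3 s.py; python3 m.py | tail -10
```

```text
t: 17.7
eef_pos: [0.5011, 0.0118, 0.0224]
tool_rot: [-0.015, 0.053, 0.973, -0.225]
contact_force: [-10.1, 3.2, 7.5]
gripper_width: 0.001
t 17.7 u V z mm [497.2  15.8  22.4] F u,V,z [-10.4   2.1   7.5] w 0.001 rot [   0.5  -40.5 -175.1]
[[-1.0, 0.005, 0.005], [0.003, 0.898, -0.439], [-0.006, -0.439, -0.898]] (tool x,y,z in u,V,z)
t: 18.32
eef_pos: [0.525, 0.0094, 0.0223]
tool_rot: [-0.015, 0.053, 0.973, -0.225]
contact_force: [-9.2, 2.8, 7.6]
gripper_width: -0.001
t 18.32 u V z mm [521.1  15.9  22.3] F u,V,z [-9.5  1.8  7.6] w -0.001 rot [   0.5  -40.5 -175.1]
[[-1.0, 0.005, 0.005], [0.003, 0.899, -0.439], [-0.007, -0.439, -0.899]] (tool x,y,z in u,V,z)
0.535 0 
0.55 0 
0.565 0 
0.58 5 [0.0218 0.0224 0.0232]
0.595 23 [0.0218 0.0226 0.0234]
0.61 28 [0.0215 0.0224 0.0237]
0.625 31 [0.0132 0.0225 0.0243]
0.64 20 [0.0132 0.0226 0.0235]
0.655 21 [-0.0008  0.0012  0.002 ]
u range top [0.5099 0.6419] 88
```

Far end about 9 mm short of the stop; slow steps now.

```bash
python3 -m crank '[{"jaw":0,"x":-3,"y":0,"z":0,"ax":0,"ay":0,"az":0},{"jaw":0,"x":-2,"y":0,"z":0,"ax":0,"ay":0,"az":0}]'
python3 s.py|head -1; python3 -m crank '[{"jaw":0,"x":-2,"y":0,"z":0,"ax":0,"ay":0,"az":0},{"jaw":0,"x":-1.5,"y":0,"z":0,"ax":0,"ay":0,"az":0}]' >/dev/null
python3 s.py|head -1;python3 -m crank '[{"jaw":0,"x":-1.5,"y":0,"z":0,"ax":0,"ay":0,"az":0},{"jaw":0,"x":-1,"y":0,"z":0,"ax":0,"ay":0,"az":0}]'>/dev/null
python3 s.py|head -1
```

```text
t: 18.62
eef_pos: [0.53, 0.0089, 0.0223]
tool_rot: [-0.015, 0.053, 0.973, -0.225]
contact_force: [-8.7, 3.5, 6.2]
gripper_width: 0.0
t 18.62 u V z mm [526.1  15.9  22.3] F u,V,z [-9.1  2.5  6.2] w 0.0 rot [   0.5  -40.5 -175.2]
t 18.88 u V z mm [529.6  15.9  22.3] F u,V,z [-9.   2.3  7.3] w 0.005 rot [   0.5  -40.5 -175.2]
t 19.12 u V z mm [531.5  15.9  22.3] F u,V,z [-12.1   3.    8.1] w -0.004 rot [   0.6  -40.5 -175.2]
```

```bash
python3 -m crank '[{"jaw":0,"x":-1.5,"y":0,"z":0,"ax":0,"ay":0,"az":0},{"jaw":0,"x":0,"y":0,"z":0,"ax":0,"ay":0,"az":0}]' >/dev/null
python3 s.py|head -1;python3 -m crank '[{"jaw":0,"x":-1.5,"y":0,"z":0,"ax":0,"ay":0,"az":0},{"jaw":0,"x":0,"y":0,"z":0,"ax":0,"ay":0,"az":0}]'>/dev/null
python3 s.py|head -1; python3 m.py | tail -7
```

```text
t 19.38 u V z mm [531.5  15.9  22.3] F u,V,z [-15.7   3.5  12.2] w -0.002 rot [   0.8  -40.6 -175.2]
t 19.62 u V z mm [531.5  15.8  22.3] F u,V,z [-19.2   3.4  14.1] w -0.001 rot [   1.   -40.7 -175.2]
0.58 0 
0.595 10 [0.0222 0.0235 0.0244]
0.61 25 [0.0214 0.0225 0.0238]
0.625 27 [0.0207 0.0225 0.0236]
0.64 27 [0.021  0.0227 0.0235]
0.655 14 [0.0005 0.0215 0.0232]
u range top [0.521 0.653] 83
```

```bash
python3 -m crank '[{"jaw":0,"x":5,"y":0,"z":0,"ax":0,"ay":0,"az":0},{"jaw":0,"x":10,"y":0,"z":0,"ax":0,"ay":0,"az":0},{"jaw":0,"x":25,"y":0,"z":0,"ax":0,"ay":0,"az":0},{"jaw":0,"x":10,"y":0,"z":-50,"ax":0,"ay":0,"az":0},{"jaw":0,"x":0,"y":0,"z":-50,"ax":0,"ay":0,"az":0},{"jaw":0,"x":0,"y":30,"z":-50,"ax":0,"ay":0,"az":0},{"jaw":0,"x":30,"y":30,"z":-30,"ax":0,"ay":0,"az":0}]' >/dev/null
python3 s.py|head -1; python3 m.py; python3 - <<'E'
from station import eyes
from h import *
n="top";p,d=eyes.read_camera(n);np.savez("pics/q2.npz",p=p,d=d,**eyes.calibration(n))
a=cv2.resize(p[90:265,270:410,::-1],None,fx=3.2,fy=3.2,interpolation=cv2.INTER_CUBIC)
p=np.load("pics/q.npz")["p"];b=cv2.resize(p[150:260,230:415,::-1],(352,209),interpolation=cv2.INTER_CUBIC)
h=np.zeros((560,800,3),np.uint8);h[:,:448]=a;h[:209,448:]=b;cv2.imwrite("pics/c6.png",h)
W,_=cloud("pics/q2.npz");Q=W.reshape(-1,3);Q=Q[~np.isnan(Q[:,0])]
U=Q@[.9945,-.1048,0];V=Q@[.1048,.9945,0]-.0485;z=Q[:,2]
for a in(.55,.57,.59,.61,.63,.645):
    k=(z>.065)&(z<.074)&(abs(U-a)<.01)&(V>-.002)&(V<.045);print(a,k.sum(),np.percentile(V[k],[2,50,98]).round(4),z[k].mean().round(4))
E
```

```text
t 20.55 u V z mm [460.1 150.3 159.8] F u,V,z [-0.2  0.3 -0.4] w 0.005 rot [  -0.2  -40.1 -174.9]
0.46 31 [-0.0007  0.0003  0.0016]
0.475 30 [-0.0008  0.0002  0.001 ]
0.49 27 [-0.0012  0.0003  0.0013]
0.505 30 [-0.0009  0.0004  0.0013]
0.52 14 [-0.0009  0.0007  0.0013]
0.535 0 
0.55 2 [0.0223 0.0228 0.0233]
0.565 0 
0.58 0 
0.595 0 
0.61 0 
0.625 20 [0.0215 0.0225 0.0238]
0.64 27 [0.0213 0.0222 0.0233]
0.655 12 [0.0009 0.0223 0.0236]
u range top [0.6137 0.6525] 82
0.55 90 [-0.0006  0.0099  0.0204] 0.0699
0.57 92 [-0.0005  0.0098  0.0206] 0.0699
0.59 91 [-0.0004  0.0103  0.0206] 0.0701
0.61 90 [-0.0003  0.0099  0.0206] 0.0701
0.63 88 [0.0004 0.0107 0.0207] 0.0703
0.645 76 [0.0004 0.011  0.0205] 0.0703
```

View pics/c6.png

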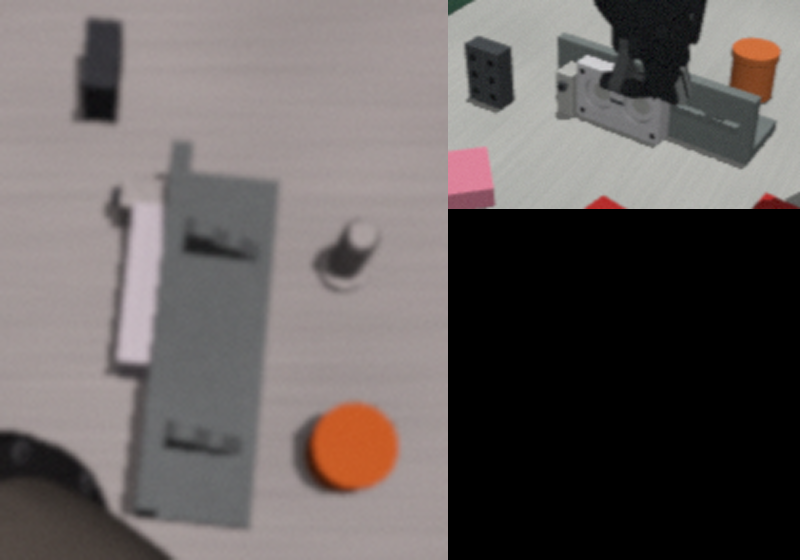

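```bash
python3 -c "
from station import ticket;print(ticket.hand_in())"
```

```text
the job is handed in; nothing more can be done
None
```

The insert is standing upright on its long edge, back flat against the plate and its end against the stop. I handed the job in at about 20.7 s, with the arm clear.

**What I did:** I pushed the foot in with the shut fingers, from the front. I then pushed the end face along the plate until the arm stalled against the stop at about 19 N.

**Last checks:**
- **Upright and flat:** the top face is at 70 mm all along. The front face is about 22.3 mm from the plate, against a thickness of 22 mm, and the ends agree to about 1 mm.
- **At the stop:** the insert's end measured 652.5 mm along the plate and the stop about 651 mm. They agree within the measuring error, and the stalled push confirms contact.
- **Bystanders:** the tin, guide pillar and drilled block look unmoved in the last picture.

**What went wrong or disagreed:**
- **First push jammed:** at about 17° of lean, the wrist reading reached about 41–42 N. I believe the gripper's linkage, which sticks out, was pinning the insert's upper part. I backed off, turned the tool 90° and finished with light pushes of up to about 14 N. I could not tell which part of the gripper carried that load, so it may count against the 40 N limit on the gripper's body.
- **Upward force on the tool:** there were 6–14 N during the push along the plate, which I did not explain. The insert's height showed no lift afterwards.

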